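# Rock the angle gauge over a ridge tile to its set mark and hold it

## Robot

A 7-joint arm with a two-finger parallel gripper is mounted at the origin on the work surface. World frame = base frame: x ahead of the robot, y to its left, z up, the work surface at z = 0. Lengths are in m, angles in rad, forces in N, time in s.
With the tool pointing down it reaches from about 0.425 to 0.925 m from the base axis. Payload 6.8 kg.
Tool frame: the origin (TCP) lies at the very end of the fingers, on their centre line; the grasp point (between the pads) lies 19 mm behind it; z points along the fingers, y is the line along which they close (so a half turn about z gives the same grasp; the last joint's range is limited). The gripper opens to 85 mm and grips with 20 to 120 N. Pads are 22 mm wide; open, the fingers measure 114 mm over their backs; the gripper's body (76 mm by 85 mm) begins 54 mm behind the grasp point. The pads swing forward as they close: fully open they stand 13 mm farther back than shut.
Start: joints at [1.121, 0.477, 0.022, 1.555, -0.011, 1.109, -0.083], TCP at [0.226, -0.636, 0.231] pointing down, gripper open.
Joint ranges: [-2.96, 2.96], [-0.34, 2.1], [-1.41, 1.46], [0.24, 2.44], [-1.37, 4.51], [0.17, 1.92], [-2.96, 2.96]. Speed limits (rad/s): [2.39, 2.39, 3.14, 3.14, 3.14, 3.14, 3.14].

## Interface

Orientations are given as a unit quaternion [w, x, y, z].
In Python, from station import bot gives the robot as it stands. The module is installed in compiled form; this text tells all that it offers.
- The arm moves only by the shell command python3 -m jog 'ROWS' [OPENING] [FORCE]. ROWS is JSON, a list of rows, each a list of 4 numbers: the shift along the tool's x, y, z in cm, then the turn about the tool's z in rad. In form: [[x, y, z, spin], ...]. A call has 1 to 20 rows; each row is the pose to reach, as a shift and turn from the pose commanded when the call began, along the tool's axes at that moment; what a row does not reach only later rows make up. A row lasts 1/12 s, in which the tool goes at most 41.7 mm and 7.16 degrees, less where a joint would pass 70% of its speed; a pose out of reach is approached as far as the arm can. A call with a gripper value outside its range is refused whole. OPENING is the closure, from -1 (fully open) to 1 (shut), set as the call begins (- or left out, the last holds). The fingers move at their own pace and stop on an object; FORCE is the grip in N (left out, the last holds). Time passes only in rows, so rows that repeat a pose let the fingers close. It gives the time, the measured TCP pose, the force, the opening and the grip force at its end, in the units of the state.
- bot.get_obs(): the state, without advancing time (a new reading comes with each control period).
- bot.read_camera(name): name is "scene" or "top"; returns a dict with "pixels" (480x640x3 uint8, red, green, blue), "depth" (480x640 float32, m along the optical axis (not along the pixel's ray), 0 where there is no reading), "fovy" (degrees; the focal length in pixels is half the picture's height over the tangent of half this angle, whatever the lens; pixels are square), "cx", "cy" (the principal point, pixels), "distortion" ([k1, k2, p1, p2, k3] as OpenCV has them; the pictures are not rectified), "pose" (4x4, takes a point from camera to world coordinates). Camera axes: x right, y down, z forward; pixel columns grow to the right and rows downward; lengths in m; the calibration is good to about 2 mm. A picture is of the moment at which its call begins.
- bot.hand_in(): hands the job in; it is judged then, once.
The state is a dict: "t": time; "q": joint angles; "joint_vel": joint speeds; "joint_torque": joint torques, N m; "eef_pos": TCP position; "tool_rot": TCP orientation; "contact_force": force on the tool from outside, world axes, zero at the start; "torque": the same for the moment, N m; "gripper_width": opening from 0.0 (shut) to 1.0 (fully open); "grasp_force": force on a finger pad.
Only numpy, scipy, OpenCV 4.12 (cv2) and the standard library are available. Lean on these libraries where they do the work, as an engineer would, in place of code of your own. Each camera call takes 0.05 s, during which the arm holds its last target. There are 200 camera calls.

## Task

Pick up the dial angle gauge and set it level on the flat crown of the clay ridge tile, square across the tile and with the dial facing away from the robot as it stands now. Then, keeping its foot against the tile, rock it gently over the tile's right-hand shoulder (right as the robot looks) until the swinging pointer settles on the set mark of the dial, and hold it there so that the decorator can draw the border line along its foot: finish while still gripping the gauge, with its foot resting lightly on the shoulder. Leave the small tagines and the paint bowl where they are.

Things in the scene. Friction and masses are not known exactly. Their poses are not given: they have to be found in the camera images.
- gauge: Dial angle gauge, 0.33 to 0.55 kg, standing on its foot. Origin: centre of the foot's flat underside; z up, y along the foot, dial faces +x. Foot 140 mm along y, 40 along x, 12 high. Round dark case 104 mm across and 24 thick (dial parts to x = 16 mm), centred 62 mm up. On top a grip block.
- gauge_grip (a point): On the gauge's grip block, 134 mm above the foot's underside; axes as gauge. Block 20 mm thick along x, 40 mm along y, top at 152 mm above the underside. Pinch it from above across its thickness; fingertips below 114 mm would meet the thicker case.
- pointer (a joint): Swinging gravity pointer of the gauge, a slender black needle on a hub with a round counterweight: it always swings upright, settling within about 1 s. Value in rad: its place on the dial, 0 at the dial's top (gauge level), growing towards the gauge's +y side. When the gauge's top leans by an angle towards its own -y side the pointer reads plus that angle.
- mark (a joint): Set mark of the gauge, a black triangular tab (17 mm wide, 18 mm long) on the dial's rim pointing inwards, preset between 0.30 and 0.60 rad and stiff enough to stay there. Value in rad in the same sense as the pointer: 0 at the dial's top, growing towards the gauge's +y side.
- pointer_tip (a point): Tip of the needle, 42 mm from the dial's centre; z axis points from the dial's centre to the tip.
- mark_tip (a point): Inner tip of the triangular tab, 33 mm from the dial's centre; z axis points outwards from the dial's centre through the tab.
- tile: Half-round clay ridge tile, crown up on a dark wooden former and a plywood board 250 x 190 x 18 mm, fixed down. Origin: centre of the board's underside; x along the tile, away from the robot; y left. Tile 160 mm long, 140 wide: flat crown 20 mm wide, 78 mm above the bench, a round shoulder of 60 mm radius each side. Former 14 mm longer at each end, below the crown; handle rod to x = 149 mm.
- tile_crown (a point): Middle of the tile's flat crown, 78 mm above the bench; axes as tile.
- tile_shoulder (a point): Point inside the tile on the centre line of the right-hand (-y) shoulder's 60 mm radius: y = -10 mm, 18 mm above the bench, at mid length; axes as tile. A foot resting on that shoulder has its underside 60 mm from this centre line.
- tagine0: Small white tagine pot with cone lid, 72 mm wide, 73 mm high; origin at the centre of its underside. Leave it alone.
- tagine1: A second small tagine of the same size; origin at the centre of its underside. Leave it alone.
- bowl: Clay paint bowl, 104 mm wide at the rim, 44 mm high; origin at the centre of its underside. Leave it alone.
Things that resemble listed ones, but are neither listed nor needed, are in the scene too. Leave any pink or red look-alike of the gauge alone.

How it is judged:
On the way, in this order (a step that is already met when the one before it is completed fails the run):
1. the gauge stands level on the tile's crown, square across it (contact force between gauge and tile above 0.4 N and angle between gauge's own z axis and vertical below 0.07 rad and y of tile_crown in the frame of gauge between -0.05 and 0.05 m and angle between the x axis of gauge and the x axis of tile, either way round below 0.15 rad), for 0.2 s.
2. on the way over, the gauge leans part of the way (0.10 to 0.22 rad) with its foot within 8 mm of the right-hand shoulder (value of joint pointer above 0.08 rad and angle between gauge's own z axis and vertical between 0.1 and 0.22 rad and z of tile_shoulder in the frame of gauge between -0.068 and -0.052 m), for 0.04 s.
At the end, for the whole second after the job is handed in: Still gripped (over 2 N), the gauge's foot rests on the tile's right shoulder: 0.3 to 30 N, underside 60 ± 7 mm from the shoulder's centre line, contact within foot and tile, square within 0.15 rad, foot origin over 50 mm above the bench; pointer still (0.3 rad/s), within 0.06 rad of the mark (angle between the z axis of pointer_tip and the z axis of mark_tip, either way round below 0.06 rad and velocity of joint pointer between -0.3 and 0.3 rad/s and contact force between gauge and tile between 0.3 and 30 N and contact force between the fingers and gauge above 2 N and z of tile_shoulder in the frame of gauge between -0.067 and -0.053 m and y of tile_shoulder in the frame of gauge between -0.067 and 0.067 m and x of tile_shoulder in the frame of gauge between -0.075 and 0.075 m and angle between the x axis of gauge and the x axis of tile, either way round below 0.15 rad and height (world z) of gauge above 0.05 m); the arm keeps its last pose, push and grip.
It fails at once if a tagine or the bowl is moved more than 20 mm (distance of any of tagine0, tagine1, bowl from where it was at the start of the episode above 0.02 m).
It fails at once if the gauge strikes or presses the tile with a peak of more than 120 N (contact force between gauge and tile above 120 N).
It also fails if it takes over 45 s, if anything falls off the work surface, if the arm or the gripper's body presses on something with over 40 N, if the wrist force passes 120 N, or if a joint passes its speed limit or range.

## Working session

There is one attempt and no reset: what is moved stays moved. The work goes in short steps, Python scripts to look and compute and a shell command to move; the robot and the scene stay as the last step left them, time stands still between calls to the robot, and variables do not carry over. Pictures are saved under pics/ and viewed, at most 10 in all, crops included, and the job is handed in when it is done.

```bash
mkdir -p pics
cat > h.py <<'E'
import numpy as np, cv2
from station import bot
def cam(n):
    c=bot.read_camera(n); h=480; f=h/2/np.tan(np.radians(c['fovy'])/2)
    c['K']=np.array([[f,0,c['cx']],[0,f,c['cy']],[0,0,1]]); c['D']=np.array(c['distortion'],float); c['pose']=np.array(c['pose']); return c
def cloud(c):
    v,u=np.mgrid[0:480,0:640]
    n=cv2.undistortPoints(np.stack([u,v],-1).reshape(-1,1,2).astype(np.float64),c['K'],c['D']).reshape(480,640,2)
    d=c['depth'].astype(float); P=np.concatenate([n*d[...,None],d[...,None]],-1)
    W=P@c['pose'][:3,:3].T+c['pose'][:3,3]; W[d==0]=np.nan; return W
def save(c,name,box=None,s=1):
    im=c['pixels'][...,::-1]
    if box: u0,v0,u1,v1=box; im=im[v0:v1,u0:u1]
    cv2.imwrite('pics/'+name,cv2.resize(im,None,fx=s,fy=s,interpolation=cv2.INTER_CUBIC))
E
python3 - <<'E'
from h import *
import pickle
o=bot.get_obs();print({k:np.round(v,3) for k,v in o.items()})
d={}
for n in('scene','top'):
    c=cam(n);save(c,n+'0.png');d[n]=c;print(n,np.round(c['pose'],3).tolist(),c['fovy'],c['distortion'])
pickle.dump(d,open('d0.pkl','wb'))
E
```

```text
{'t': np.float64(0.0), 'q': array([ 1.121,  0.478,  0.022,  1.556, -0.011,  1.109, -0.083]), 'joint_vel': array([-0.001, -0.001, -0.002, -0.   , -0.   ,  0.001,  0.   ]), 'joint_torque': array([ 0.0000e+00, -5.9645e+01,  1.6080e+00, -2.8119e+01,  1.2000e-02,
        9.0000e-03,  0.0000e+00]), 'eef_pos': array([ 0.226, -0.635,  0.23 ]), 'tool_rot': array([-0.001,  0.985,  0.17 , -0.   ]), 'contact_force': array([ 0.045, -0.239,  0.508]), 'torque': array([ 0.075,  0.071, -0.011]), 'grasp_force': np.float64(0.0), 'gripper_width': np.float64(1.004)}
scene [[-0.476, 0.726, -0.496, 1.04], [0.879, 0.384, -0.282, 0.249], [-0.014, -0.57, -0.821, 0.982], [0.0, 0.0, 0.0, 1.0]] 52.609098058009465 [-0.0675555  0.         0.         0.         0.       ]
top [[0.026, -0.986, 0.162, 0.269], [-1.0, -0.026, 0.002, -0.064], [0.002, -0.162, -0.987, 1.643], [0.0, 0.0, 0.0, 1.0]] 44.600349293742376 [0.05875029 0.         0.         0.         0.        ]
```

View pics/scene0.png

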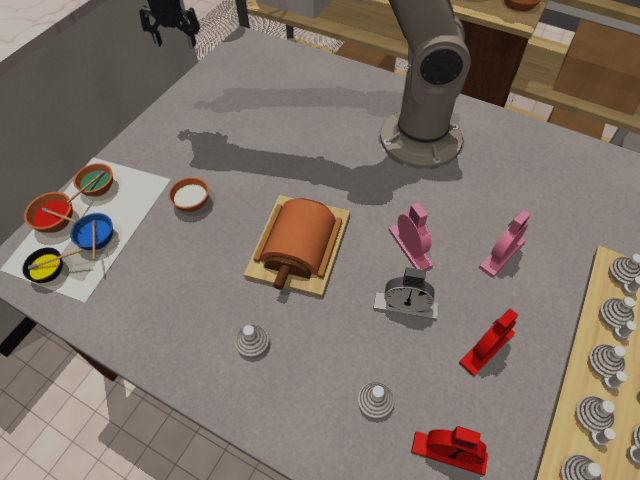

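View pics/top0.png

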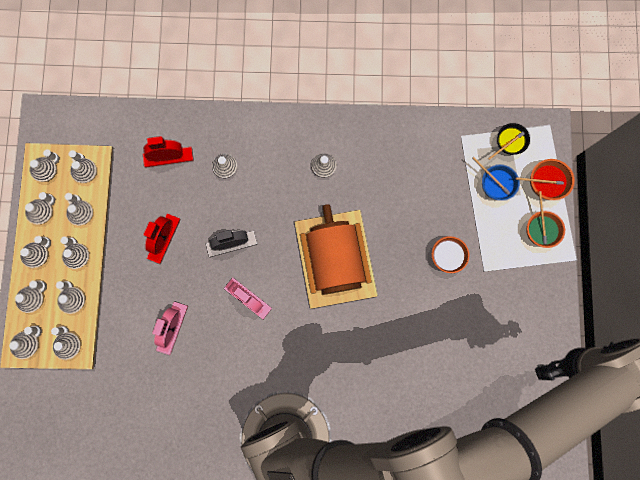

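The gauge candidates in the scene view are: dark with a grey foot at (407,297), pink at (412,240) and (507,245), red at (490,343) and (452,450). The dark one fits, having a dark case, white dial and black mark. Next I'll confirm it in an enlarged crop and measure it and the tile.

Run:
```python
from h import *
import pickle
d=pickle.load(open('d0.pkl','rb'))
save(d['scene'],'g0.png',(367,260,447,330),9)
for n in d:
    c=d[n];W=cloud(c);d[n]['W']=W
    print(n)
    if n=='scene': box=(367,255,447,330); tb=(240,185,355,300)
    else: box=(195,215,270,265); tb=(285,195,390,315)
    def sub(b): 
        u0,v0,u1,v1=b; return W[v0:v1,u0:u1].reshape(-1,3), c['pixels'][v0:v1,u0:u1].reshape(-1,3).astype(int)
    P,C=sub(box)
    pink=(C[:,0]-C[:,1]>30)
    for lo,hi in((.004,.02),(.14,.165)):
        m=(P[:,2]>lo)&(P[:,2]<hi)&~pink; Q=P[m]
        if len(Q)>5:
            r=cv2.minAreaRect(Q[:,:2].astype(np.float32)); print('gauge',lo,len(Q),r, 'z',np.median(Q[:,2]),'mean',Q.mean(0))
    P,C=sub(tb)
    for lo,hi in((.010,.024),(.07,.083),(.075,.083)):
        m=(P[:,2]>lo)&(P[:,2]<hi); Q=P[m]
        r=cv2.minAreaRect(Q[:,:2].astype(np.float32)); print('tile',lo,len(Q),r,'z',np.median(Q[:,2]),Q[:,2].max())
```

```text
scene
gauge 0.004 727 ((0.4810875952243805, 0.16198699176311493), (0.1932448297739029, 0.1914953887462616), 27.16982650756836) z 0.011639606201741204 mean [0.52366885 0.16724244 0.0108741 ]
gauge 0.14 242 ((0.5233851671218872, 0.17055805027484894), (0.02240953966975212, 0.0403905063867569), 17.28826904296875) z 0.1518370866230237 mean [0.52549771 0.17095726 0.15054115]
tile 0.01 1910 ((0.4875379800796509, -0.12453307956457138), (0.2546285092830658, 0.19146424531936646), 11.896659851074219) z 0.018474893162818085 0.02388937323946283
tile 0.07 2006 ((0.4881424903869629, -0.12365497648715973), (0.1633746325969696, 0.0896136537194252), 12.763398170471191) z 0.07707918805191677 0.08287517625079954
tile 0.075 1443 ((0.4880748987197876, -0.12437502294778824), (0.16284295916557312, 0.0748802125453949), 11.123279571533203) z 0.07796790367829864 0.08287517625079954
top
gauge 0.004 669 ((0.5344194173812866, 0.16863025724887848), (0.14137615263462067, 0.21071113646030426), 1.5834789276123047) z 0.007424894717170671 mean [0.52634288 0.16186998 0.00878905]
gauge 0.14 133 ((0.52194744348526, 0.17003247141838074), (0.022465107962489128, 0.04000198096036911), 17.685091018676758) z 0.1509556029393666 mean [0.52103802 0.16973631 0.15100257]
tile 0.01 1874 ((0.49491554498672485, -0.12757229804992676), (0.3148878812789917, 0.2722475528717041), 11.744701385498047) z 0.017746877972876107 0.023999886428174966
tile 0.07 1585 ((0.4917150139808655, -0.12172555923461914), (0.1715821921825409, 0.09691722691059113), 12.287086486816406) z 0.07611244055999489 0.0829780224679808
tile 0.075 975 ((0.48712536692619324, -0.12442576885223389), (0.16119393706321716, 0.0864170640707016), 11.013221740722656) z 0.0778878060352306 0.0829780224679808
```

View pics/g0.png

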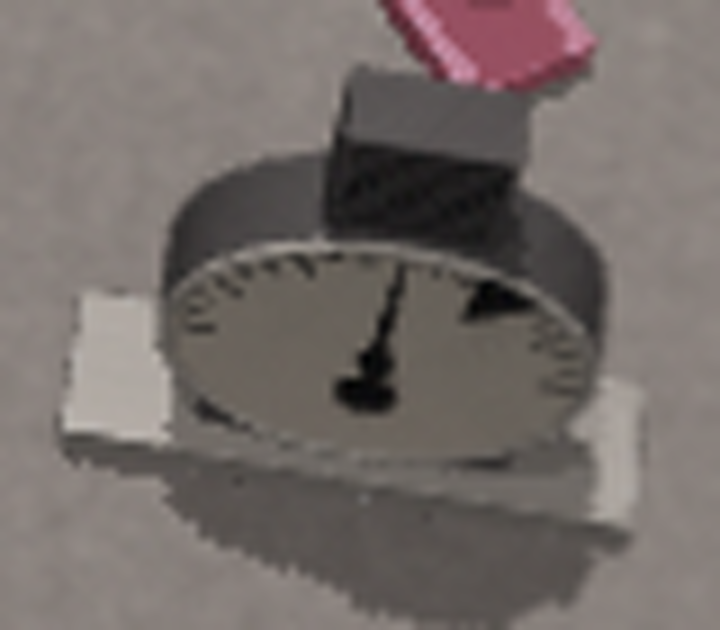

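The crop confirms the dark gauge: needle at the top and set mark up and to the right (crop 465,320), which is its +y side, so the dial faces +x.

```bash
cat >> h.py <<'E'
T0=np.array([0.4878,-0.1243]); TY=np.radians(11.5)
def t2w(y,z,x=0.): return np.array([T0[0]+x*np.cos(TY)-y*np.sin(TY),T0[1]+x*np.sin(TY)+y*np.cos(TY),z])
def rel(tgt,yaw=None):
    from scipy.spatial.transform import Rotation as Ro
    o=bot.get_obs();w,x,y,z=o['tool_rot'];R=Ro.from_quat([x,y,z,w]).as_matrix()
    s=R.T@(np.array(tgt)-o['eef_pos'])*100
    cy=np.arctan2(R[1,0],R[0,0]); sp=None if yaw is None else -((yaw-cy+np.pi)%(2*np.pi)-np.pi)
    print('shift',np.round(s,2),'spin',sp and round(sp,3),'yaw',round(cy,4))
def ray_plane(c,uv,p0,n):
    q=cv2.undistortPoints(np.array([[uv]],float),c['K'],c['D'])[0,0]; r=c['pose'][:3,:3]@[q[0],q[1],1]; o=c['pose'][:3,3]
    return o+r*(n@(p0-o))/(n@r)
E
python3 - <<'E'
from h import *
import pickle
c=pickle.load(open('d0.pkl','rb'))['scene']
a=np.radians(17.4);gx=np.array([np.cos(a),np.sin(a),0]);gy=np.array([-np.sin(a),np.cos(a),0]);o=np.array([.5230,.1705,0])
for nm,uv in dict(needle=(403,267),hub=(375,357),cw=(365,393),mtip=(465,320),m1=(488,280),m2=(535,300),dialL=(165,330),dialR=(598,350)).items():
    p=ray_plane(c,(367+uv[0]/9-.5+.05,260+uv[1]/9-.5+.05),o+.014*gx,gx)-o
    y,z=p@gy,p[2]-.062; print(nm,np.round([y*1000,z*1000,np.arctan2(y,z)],3))
rel([.46,-.36,.235],np.radians(107.4)); rel([.523,.1705,.235],np.radians(107.4))
E
```

```text
needle [-2.0300e-01  4.7041e+01 -4.0000e-03]
hub [-0.559  3.202 -0.173]
cw [ -0.432 -15.155  -3.113]
mtip [16.864 27.453  0.551]
m1 [19.023 47.283  0.383]
m2 [30.584 41.67   0.633]
dialL [-49.869  -0.177  -1.574]
dialR [48.123 23.422  1.118]
shift [ 31.27 -18.11  -0.43] spin -1.533 yaw 0.3418
shift [ 54.99 -65.98  -0.36] spin -1.533 yaw 0.3418
```

```bash
python3 -m jog '[[31.3,-18.1,-0.4,-0.6],[31.3,-18.1,-0.4,-1.0],[31.3,-18.1,-0.4,-1.53],[31.3,-18.1,-0.4,-1.53],[31.3,-18.1,-0.4,-1.53],[31.3,-18.1,-0.4,-1.53],[31.3,-18.1,-0.4,-1.53],[31.3,-18.1,-0.4,-1.53],[55,-66,-0.4,-1.53],[55,-66,-0.4,-1.53],[55,-66,-0.4,-1.53],[55,-66,-0.4,-1.53],[55,-66,-0.4,-1.53],[55,-66,-0.4,-1.53],[55,-66,-0.4,-1.53],[55,-66,-0.4,-1.53],[55,-66,-0.4,-1.53],[55,-66,-0.4,-1.53],[55,-66,-0.4,-1.53],[55,-66,-0.4,-1.53]]' -1
python3 - <<'E'
from h import *
rel([.523,.1705,.235],np.radians(107.4)); rel([.523,.1705,.121],np.radians(107.4)); print(bot.get_obs()['q'])
E
```

```text
t: 1.77
eef_pos: [0.5145, 0.1144, 0.2352]
tool_rot: [0.0, 0.593, 0.805, -0.0]
contact_force: [0.1, 0.2, -0.3]
gripper_width: 0.993
grasp_force: 0.0
shift [5.11 2.47 0.01] spin -0.003 yaw 1.8713
shift [ 5.12  2.48 11.41] spin -0.003 yaw 1.8713
[ 0.20919714  0.29691733 -0.65320161  1.86828989  0.20750256  1.04470749
 -0.22738728]
```

```bash
python3 -m jog '[[0,0,0,0],[0,0,0,0],[0,0,0,0]]'
python3 - <<'E'
from h import *
c=cam('top');W=cloud(c)
rel([.523,.1705,.121],np.radians(107.4))
E
```

```text
t: 2.02
eef_pos: [0.5145, 0.112, 0.2348]
tool_rot: [-0.0, 0.593, 0.805, -0.001]
contact_force: [-0.4, -0.9, -0.0]
gripper_width: 1.002
grasp_force: 0.0
shift [ 5.44  2.57 11.37] spin -0.004 yaw 1.8701
```

```bash
python3 -m jog '[[3,1.3,0,0],[5.45,2.55,0,0],[5.45,2.55,2,0],[5.45,2.55,5,0],[5.45,2.55,8,0],[5.45,2.55,10,0],[5.45,2.55,11,0],[5.45,2.55,11.37,0],[5.45,2.55,11.37,0],[5.45,2.55,11.37,0]]'
python3 - <<'E'
from h import *
c=cam('scene');save(c,'s1.png',(347,180,467,330),4)
rel([.523,.1705,.121],np.radians(107.4))
E
```

```text
t: 2.9
eef_pos: [0.5239, 0.172, 0.1226]
tool_rot: [0.001, 0.594, 0.805, 0.001]
contact_force: [0.3, 0.8, 1.4]
gripper_width: 0.997
grasp_force: 0.0
shift [-0.14 -0.15  0.2 ] spin -0.003 yaw 1.871
```

View pics/s1.png

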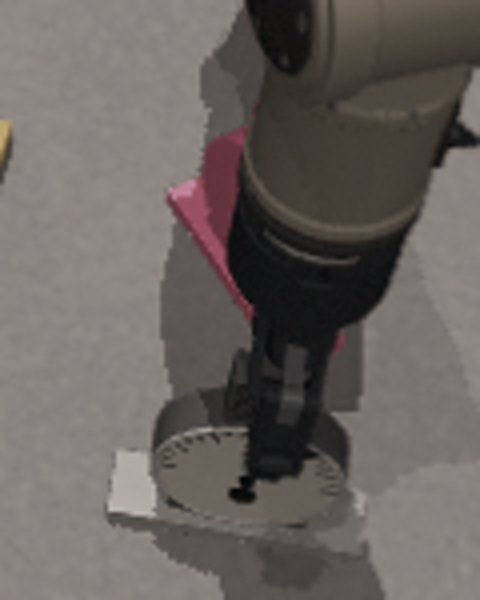

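The fingers straddle the grip block, with the front finger at crop (275,430) ahead of it. Closing now.

```bash
python3 -m jog '[[0,0,0,0],[0,0,0,0],[0,0,0,0],[0,0,0,0],[0,0,0,0],[0,0,0,0],[0,0,0,0],[0,0,0,0],[0,0,0,0],[0,0,0,0],[0,0,0,0],[0,0,0,0]]' 1 20
python3 - <<'E'
from h import *
print({k:np.round(v,4) for k,v in bot.get_obs().items() if k in('eef_pos','contact_force','torque','gripper_width','grasp_force')})
E
```

```text
t: 3.95
eef_pos: [0.5228, 0.1722, 0.1217]
tool_rot: [-0.0, 0.593, 0.805, -0.0]
contact_force: [-2.7, 0.3, 5.2]
gripper_width: 0.234
grasp_force: 22.7
{'eef_pos': array([0.5228, 0.1722, 0.1217]), 'contact_force': array([-2.6798,  0.3488,  5.2187]), 'torque': array([-0.2987,  0.7044,  0.0029]), 'grasp_force': np.float64(22.6935), 'gripper_width': np.float64(0.2343)}
```

```bash
python3 - <<'E'
from h import *
rel(t2w(-.004,.28),np.radians(101.5)); rel(t2w(-.004,.215),np.radians(101.5))
E
python3 -m jog '[[0,0,-0.5,0],[0,0,-1.5,0],[0,0,-3,0],[0,0,-5,0],[0,0,-7,0],[0,0,-9,0],[0,0,-11,0],[0,0,-13,0],[0,0,-15,0],[0,0,-16,0],[0,0,-16,0],[0,0,-16,0]]'
```

```text
shift [-27.68 -12.18 -15.82] spin 0.1 yaw 1.8718
shift [-27.68 -12.18  -9.32] spin 0.1 yaw 1.8718
t: 4.95
eef_pos: [0.5229, 0.1721, 0.2814]
tool_rot: [0.0, 0.593, 0.805, 0.0]
contact_force: [0.2, -0.1, -5.0]
gripper_width: 0.231
grasp_force: 21.2
```

```bash
python3 -m jog '[[-0.5,-0.2,0,0],[-1.5,-0.65,0,0],[-3.5,-1.5,0,0.02],[-6,-2.65,0,0.04],[-9,-4,0,0.06],[-12,-5.3,0,0.08],[-15,-6.6,0,0.1],[-18,-7.9,0,0.1],[-21,-9.25,0,0.1],[-23.5,-10.35,0,0.1],[-25.5,-11.2,0,0.1],[-26.9,-11.85,0,0.1],[-27.7,-12.2,0,0.1],[-27.7,-12.2,1.5,0.1],[-27.7,-12.2,3.5,0.1],[-27.7,-12.2,5,0.1],[-27.7,-12.2,6,0.1],[-27.7,-12.2,6.5,0.1],[-27.7,-12.2,6.5,0.1],[-27.7,-12.2,6.5,0.1]]'
python3 - <<'E'
from h import *
import pickle
c=cam('scene');save(c,'s2.png',(210,130,370,270),5)
pickle.dump(c,open('s2.pkl','wb'))
rel(t2w(-.004,.2),np.radians(101.5));print(bot.get_obs()['q'])
E
```

```text
t: 6.62
eef_pos: [0.4888, -0.1283, 0.2168]
tool_rot: [0.0, 0.632, 0.775, 0.0]
contact_force: [0.3, -0.5, -4.8]
gripper_width: 0.229
grasp_force: 21.2
shift [ 0.03 -0.06  1.73] spin 0.001 yaw 1.7721
[ 0.56094504  0.25375438 -0.49673106  1.94288435  0.14486648  0.9781834
  0.1978846 ]
```

View pics/s2.png

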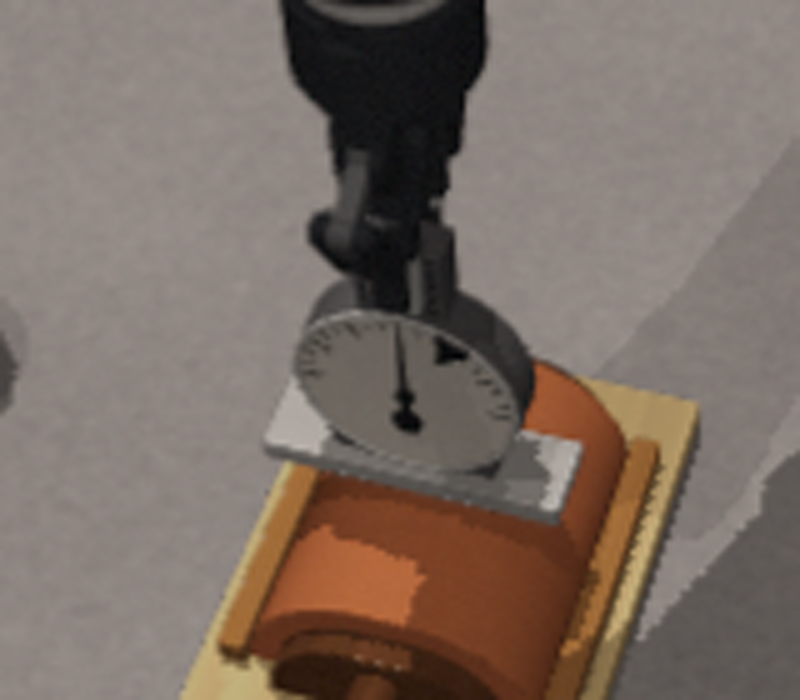

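The gauge hangs level and square above the crown. Needle tip is at crop (400,322) and mark tip at (440,360). Lowering gently.

```bash
python3 -m jog '[[0,0,0.4,0],[0,0,0.8,0],[0,0,1.1,0],[0,0,1.3,0],[0,0,1.45,0],[0,0,1.5,0],[0,0,1.55,0],[0,0,1.6,0],[0,0,1.6,0],[0,0,1.6,0]]'
```

```text
t: 7.5
eef_pos: [0.4887, -0.1285, 0.2006]
tool_rot: [0.0, 0.633, 0.774, 0.0]
contact_force: [-0.2, 0.3, -4.5]
gripper_width: 0.234
grasp_force: 21.2
```

```bash
python3 -m jog '[[0,0,0.05,0],[0,0,0.1,0],[0,0,0.15,0],[0,0,0.2,0],[0,0,0.2,0],[0,0,0.2,0]]'
```

```text
t: 8.0
eef_pos: [0.489, -0.1286, 0.1997]
tool_rot: [0.001, 0.633, 0.774, -0.0]
contact_force: [-3.3, 0.5, 6.0]
gripper_width: 0.229
grasp_force: 22.6
```

```bash
cat >> h.py <<'E'
def dial(c,pts,box,s,o):
    gx=np.array([np.cos(TY),np.sin(TY),0]);gy=np.array([-np.sin(TY),np.cos(TY),0])
    out={k:ray_plane(c,(box[0]+(u+.5)/s-.5,box[1]+(v+.5)/s-.5),o+.014*gx,gx)-o for k,(u,v) in pts.items()}
    return {k:np.array([p@gy,p[2]])*1000 for k,p in out.items()}
E
python3 - <<'E'
from h import *
import pickle
c=pickle.load(open('s2.pkl','rb'))
q=dial(c,dict(n=(400,322),hub=(404,397),cw=(407,418),m1=(437,338),m2=(468,354),mt=(438,363)),(210,130),5,np.array([.4888,-.1283,.0953]))
print({k:np.round(v,1) for k,v in q.items()})
h=q['hub']
for k in('m1','m2','mt','n'):
    for hz in (h,np.array([0,62.])): v=q[k]-hz;print(k,np.round(np.arctan2(*v),3),end=' ')
print()
for H in(.137,.141):
    R=.06+H;s0=.006;P0=np.array([-.004,.078+H])
    for th in np.arange(.05,.62,.05):
        n=np.array([-np.sin(th),np.cos(th)]);u=np.array([np.cos(th),np.sin(th)])
        P=np.array([-.010,.018])+R*n+(s0+.06*th)*u
        print(round(th,2),np.round((P-P0)*100,2),end='; ')
    print()
E
```

```text
{'n': array([ -0.6, 111.9]), 'hub': array([-2.2, 61. ]), 'cw': array([-1.8, 46.3]), 'm1': array([ 15.4, 106.9]), 'm2': array([ 28.7, 100.9]), 'mt': array([14.9, 90.2])}
m1 0.367 m1 0.33 m2 0.659 m2 0.635 mt 0.53 mt 0.485 n 0.033 n -0.012 
0.05 [-0.69  0.02]; 0.1 [-1.37  0.02]; 0.15 [-2.06  0.  ]; 0.2 [-2.75 -0.04]; 0.25 [-3.44 -0.09]; 0.3 [-4.13 -0.17]; 0.35 [-4.82 -0.27]; 0.4 [-5.51 -0.39]; 0.45 [-6.2  -0.53]; 0.5 [-6.89 -0.69]; 0.55 [-7.57 -0.87]; 0.6 [-8.26 -1.07]; 
0.05 [-0.71  0.02]; 0.1 [-1.41  0.02]; 0.15 [-2.12 -0.  ]; 0.2 [-2.83 -0.04]; 0.25 [-3.54 -0.11]; 0.3 [-4.25 -0.19]; 0.35 [-4.96 -0.29]; 0.4 [-5.66 -0.42]; 0.45 [-6.37 -0.57]; 0.5 [-7.08 -0.73]; 0.55 [-7.78 -0.93]; 0.6 [-8.48 -1.14];
```

```bash
python3 -m jog '[[0,0,0,0],[0,0,0,0],[-0.2,0,0,0],[-0.4,0,0,0],[-0.6,0,0,0],[-0.8,0,0,0],[-1,0,0,0],[-1.2,0,0,0],[-1.4,0,0,0],[-1.6,0,0,0],[-1.8,0,0,0],[-1.8,0,0,0],[-1.8,0,0,0]]'
python3 - <<'E'
from h import *
import pickle
c=cam('scene');save(c,'s3.png',(220,160,330,250),7);pickle.dump(c,open('s3.pkl','wb'))
E
```

```text
t: 9.08
eef_pos: [0.4926, -0.1464, 0.1991]
tool_rot: [0.0, 0.633, 0.774, 0.0]
contact_force: [-1.4, 0.5, 5.3]
gripper_width: 0.229
grasp_force: 23.0
```

View pics/s3.png

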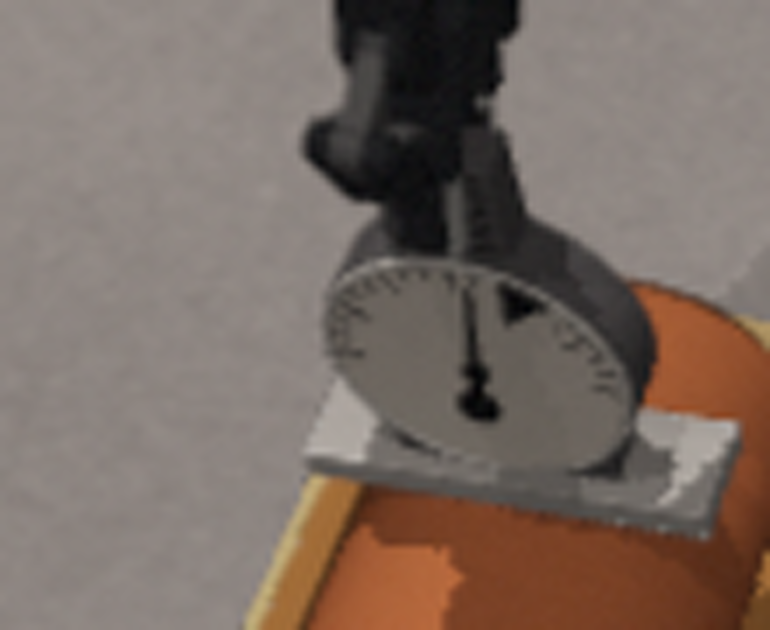

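The gauge has begun rolling. Foot edge runs (310,465)–(715,535), needle tip at (465,285), mark tip at (510,325), all crop pixels.

Run:
```python
from h import *
import pickle
for f,o,pts,box,s in(('s2.pkl',[.4888,-.1283,.0953],dict(n=(400,322),hub=(404,397),mt=(438,363),a=(265,448),b=(558,520)),(210,130),5),('s3.pkl',[.4926,-.1464,.078],dict(n=(467,280),hub=(475,380),m1=(499,288),m2=(546,303),mt=(511,324),a=(308,466),b=(715,535)),(220,160),7)):
    c=pickle.load(open(f,'rb'));q=dial(c,pts,box,s,np.array(o));print({k:np.round(v,1) for k,v in q.items()})
    an=lambda v:np.arctan2(*v)
    print('foot',np.arctan2(*(q['b']-q['a'])[::-1]),'mark-needle about hub',an(q['mt']-q['hub'])-an(q['n']-q['hub']),an(q['mt']-q['hub']))
```

```text
{'n': array([ -0.6, 111.9]), 'hub': array([-2.2, 61. ]), 'mt': array([14.9, 90.2]), 'a': array([-74.2,  -2.4]), 'b': array([66.6, -3.7])}
foot -0.009210165428625353 mark-needle about hub 0.49772437974828937 0.5302845663250881
{'n': array([  9.1, 108.1]), 'hub': array([ 8. , 58.3]), 'm1': array([ 19.3, 107.8]), 'm2': array([ 34.2, 105.7]), 'mt': array([22.1, 91.4]), 'a': array([-56.4, -12.2]), 'b': array([86.3,  4.9])}
foot 0.11905933195899027 mark-needle about hub 0.38066968717985117 0.4017917757935386
```

Lean ≈ 0.125 rad and rolling as planned, with the mark at ≈ 0.51. Continuing along the rolling path.

```bash
python3 -m jog '[[-0.2,0,0.01,0],[-0.4,0,0.02,0],[-0.6,0,0.03,0],[-0.8,0,0.04,0],[-1,0,0.05,0],[-1.2,0,0.06,0],[-1.4,0,0.08,0],[-1.6,0,0.09,0],[-1.8,0,0.11,0],[-2,0,0.13,0],[-2,0,0.13,0]]'
```

```text
t: 10.05
eef_pos: [0.4961, -0.1666, 0.1968]
tool_rot: [0.0, 0.633, 0.774, -0.0]
contact_force: [0.8, -0.2, -1.1]
gripper_width: 0.233
grasp_force: 22.6
```

```bash
python3 -m jog '[[-0.2,0,0.03,0],[-0.4,0,0.05,0],[-0.6,0,0.08,0],[-0.8,0,0.11,0],[-1,0,0.14,0],[-1.2,0,0.17,0],[-1.4,0,0.21,0],[-1.4,0,0.21,0],[-1.4,0,0.21,0]]'
python3 - <<'E'
from h import *
import pickle
c=cam('scene');save(c,'s4.png',(200,160,310,250),7);pickle.dump(c,open('s4.pkl','wb'))
E
```

```text
t: 10.8
eef_pos: [0.4989, -0.1796, 0.1951]
tool_rot: [-0.0, 0.633, 0.774, -0.0]
contact_force: [-0.3, 0.3, -3.3]
gripper_width: 0.226
grasp_force: 22.1
```

View pics/s4.png

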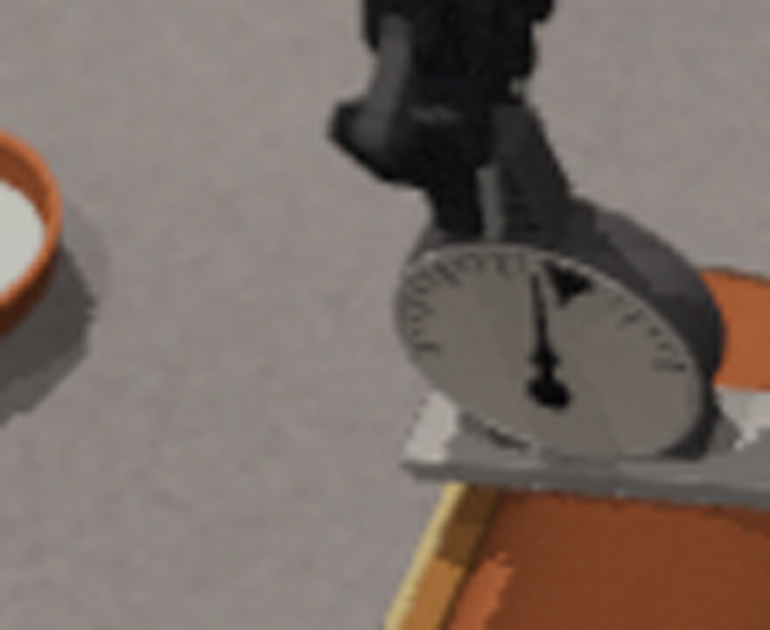

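Contact is light. Needle tip at (533,266), hub at (543,358), mark tip at (568,304).

```bash
cat > m.py <<'E'
from h import *
import pickle
def m(f,o,pts,box,s=7):
    c=pickle.load(open(f,'rb'));q=dial(c,pts,box,s,np.array(o));an=lambda v:np.arctan2(*v)
    # centroid of mark & needle lines about hub
    print({k:np.round(v,1) for k,v in q.items()});h=q['hub']
    print('foot',np.arctan2(*(q['b']-q['a'])[::-1]) if 'b' in q else '','mark-needle',an(q['mt']-h)-an(q['n']-h),'via base mid',an((q['m1']+q['m2'])/2-h)-an(q['n']-h))
E
python3 - <<'E'
from m import *
m('s4.pkl',[.4989,-.1796,.0775],dict(n=(533,266),hub=(543,358),mt=(568,304),m1=(545,264),m2=(592,284),a=(405,470),b=(770,502)),(200,160))
m('s3.pkl',[.4926,-.1464,.078],dict(n=(467,280),hub=(475,380),m1=(499,288),m2=(546,303),mt=(511,324)),(220,160))
E
```

```text
{'n': array([ 18.7, 106.5]), 'hub': array([17.7, 60.8]), 'mt': array([28.7, 91.7]), 'm1': array([ 22.8, 108.9]), 'm2': array([ 37.6, 104.4]), 'a': array([-39.4, -21. ]), 'b': array([91.3, 11.8])}
foot 0.24579791400857204 mark-needle 0.3220277587106694 via base mid 0.24450613114817663
{'n': array([  9.1, 108.1]), 'hub': array([ 8. , 58.3]), 'm1': array([ 19.3, 107.8]), 'm2': array([ 34.2, 105.7]), 'mt': array([22.1, 91.4])}
foot  mark-needle 0.38066968717985117 via base mid 0.3470060334613746
```

The foot slips slightly, so the lean follows the 60 mm arc (about 0.25 rad now). I'll keep going along the arc with light pressing.

```bash
python3 -m jog '[[-0.25,0,0.07,0],[-0.5,0,0.15,0],[-0.75,0,0.23,0],[-1,0,0.32,0],[-1.25,0,0.41,0],[-1.5,0,0.5,0],[-1.75,0,0.58,0],[-2,0,0.67,0],[-2.25,0,0.76,0],[-2.25,0,0.76,0],[-2.25,0,0.76,0]]'
```

```text
t: 11.77
eef_pos: [0.5036, -0.2017, 0.1876]
tool_rot: [0.0, 0.633, 0.774, -0.0]
contact_force: [-0.4, -0.8, -4.0]
gripper_width: 0.231
grasp_force: 22.2
```

```bash
python3 -m jog '[[0,0,0.06,0],[-0.2,0,0.18,0],[-0.4,0,0.26,0],[-0.6,0,0.34,0],[-0.8,0,0.43,0],[-1,0,0.51,0],[-1.2,0,0.6,0],[-1.4,0,0.69,0],[-1.6,0,0.78,0],[-1.85,0,0.88,0],[-1.85,0,0.88,0],[-1.85,0,0.88,0]]'
python3 - <<'E'
from h import *
import pickle
c=cam('scene');save(c,'s5.png',(190,160,300,250),7);pickle.dump(c,open('s5.pkl','wb'))
E
```

```text
t: 12.77
eef_pos: [0.5073, -0.2197, 0.1786]
tool_rot: [0.0, 0.633, 0.774, 0.0]
contact_force: [0.9, 0.1, 2.2]
gripper_width: 0.23
grasp_force: 23.9
```

View pics/s5.png

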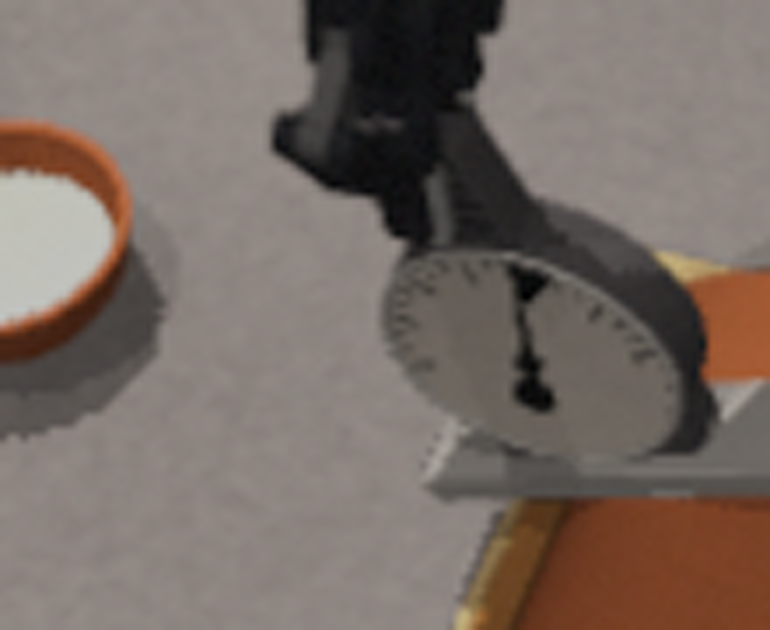

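The needle (518,270)–(527,365) now lies almost on the mark (tip ≈ (525,303), base mid ≈ (530,273)). I'll quantify that.

Run:
```python
from m import *
c=pickle.load(open('s5.pkl','rb'))
m('s5.pkl',[.5073,-.2197,.06],dict(n=(516,270),hub=(527,365),cw=(534,395),mt=(525,303),m1=(508,265),m2=(552,284),a=(432,494),b=(770,493)),(190,160))
save(c,'s5z.png',(250,190,285,222),20)
# foot top plane lean from depth: pixels whitish/grey foot points from the top/scene clouds
gy=np.array([-np.sin(TY),np.cos(TY)]);gx=np.array([np.cos(TY),np.sin(TY)])
for n in('scene','top'):
    cc=c if n=='scene' else cam('top'); W=cloud(cc).reshape(-1,3); C=cc['pixels'].reshape(-1,3).astype(int)
    d=W[:,:2]-T0; X=d@gx;Y=d@gy;Z=W[:,2]
    g=(abs(X)<.019)&(Y>-.14)&(Y<.045)&(Z>.02)&(Z<.115)&(C.max(1)-C.min(1)<30)&(C.min(1)>70)&(abs(X)>.013)
    y,z=Y[g],Z[g]
    for _ in range(5):
        p=np.polyfit(y,z,1);r=z-np.polyval(p,y);k=abs(r)<max(.003,1.5*r.std()); y,z=y[k],z[k]
    print(n,g.sum(),len(y),'lean',np.arctan(p[0]),r.std(), y.min(),y.max())
```

```text
{'n': array([ 30. , 112.4]), 'hub': array([28.2, 64. ]), 'cw': array([28.8, 48.5]), 'mt': array([31.2, 96.6]), 'm1': array([ 27.6, 114. ]), 'm2': array([ 41.6, 109.5]), 'a': array([-16.9, -24.3]), 'b': array([108.3,  25.2])}
foot 0.37651717512576893 mark-needle 0.05444982825701517 via base mid 0.09522809455317652
scene 313 133 lean 0.10649639573708629 0.0047889206435734405 -0.10500627316311208 0.01784353811138706
top 112 77 lean 0.42305945124613903 0.0016371545877072791 -0.08577438187895185 0.015127537396597052
```

View pics/s5z.png

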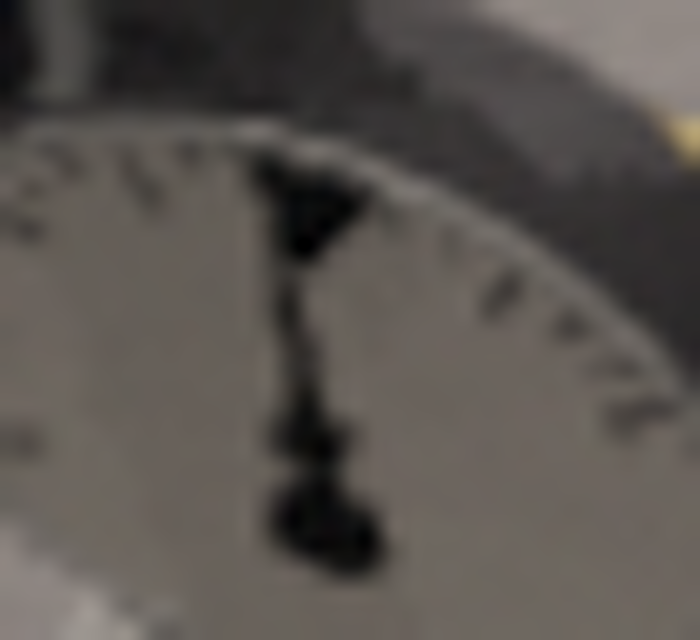

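About 0.07 rad remains; the mark tip sits ~1 px right of the needle line. One more small arc step.

```bash
python3 -m jog '[[-0.2,0,0.09,0],[-0.4,0,0.18,0],[-0.6,0,0.28,0],[-0.8,0,0.37,0],[-1,0,0.47,0],[-1.2,0,0.58,0],[-1.25,0,0.61,0],[-1.25,0,0.61,0],[-1.25,0,0.61,0],[-1.25,0,0.61,0],[-1.25,0,0.61,0],[-1.25,0,0.61,0]]'
python3 - <<'E'
from h import *
import pickle
c=cam('scene');save(c,'s6.png',(235,185,285,225),16);pickle.dump(c,open('s6.pkl','wb'))
E
```

```text
t: 13.87
eef_pos: [0.5095, -0.2319, 0.1726]
tool_rot: [-0.0, 0.633, 0.774, -0.0]
contact_force: [0.3, -0.3, -1.3]
gripper_width: 0.226
grasp_force: 23.8
```

View pics/s6.png

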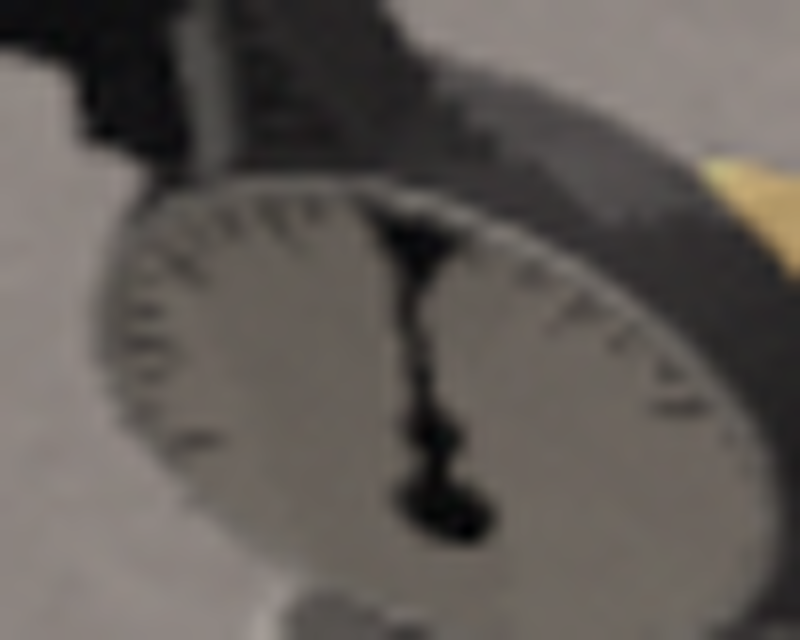

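Run:
```python
from m import *
c=pickle.load(open('s6.pkl','rb'))
B=(235,185);o=np.array([.5095,-.2319,.052])
m('s6.pkl',o,dict(n=(405,290),hub=(434,436),mt=(411,280),m1=(364,204),m2=(467,240)),B,16)
m('s5.pkl',np.array([.5073,-.2197,.06]),dict(n=(288,290),hub=(314,440),mt=(305,258),m1=(248,158),m2=(370,195)),(250,190),20)
# dial rectification to fronto-parallel, to fit mark and needle by dark pixels
for f,o,mk in(('s2.pkl',np.array([.4888,-.1283,.0953]),1),('s5.pkl',np.array([.5073,-.2197,.06]),0),('s6.pkl',o,0)):
    c=pickle.load(open(f,'rb'));gx=np.array([np.cos(TY),np.sin(TY),0]);gy=np.array([-np.sin(TY),np.cos(TY),0])
    Y,Z=np.meshgrid(np.arange(-45,75,.5),np.arange(130,20,-.5))
    Q=o+.014*gx+Y[...,None]*gy/1000+np.array([0,0,1])*Z[...,None]/1000
    Tc=np.linalg.inv(c['pose']);pc=(Q.reshape(-1,3)@Tc[:3,:3].T+Tc[:3,3])
    uv=cv2.projectPoints(pc,np.zeros(3),np.zeros(3),c['K'],c['D'])[0].reshape(*Y.shape,2).astype(np.float32)
    r=cv2.remap(c['pixels'][...,::-1].copy(),uv[...,0],uv[...,1],cv2.INTER_CUBIC);cv2.imwrite('pics/r_%s.png'%f[:2],cv2.resize(r,None,fx=1.6,fy=2.2))
ims=[cv2.imread('pics/r_%s.png'%k) for k in('s2','s5','s6')];cv2.imwrite('pics/rect.png',cv2.resize(np.hstack(ims)[:, :],(800,335)))
```

```text
{'n': array([ 31.9, 101. ]), 'hub': array([32.3, 68.5]), 'mt': array([ 33.1, 103.6]), 'm1': array([ 28.1, 118.2]), 'm2': array([ 42.7, 115.5])}
foot  mark-needle 0.03510924132956393 via base mid 0.07563376350095044
{'n': array([29.1, 91.8]), 'hub': array([29.2, 65.1]), 'mt': array([31.9, 98.4]), 'm1': array([ 27. , 113.8]), 'm2': array([ 41. , 112.3])}
foot  mark-needle 0.08239684156141754 via base mid 0.10165974778830224
```

View pics/rect.png

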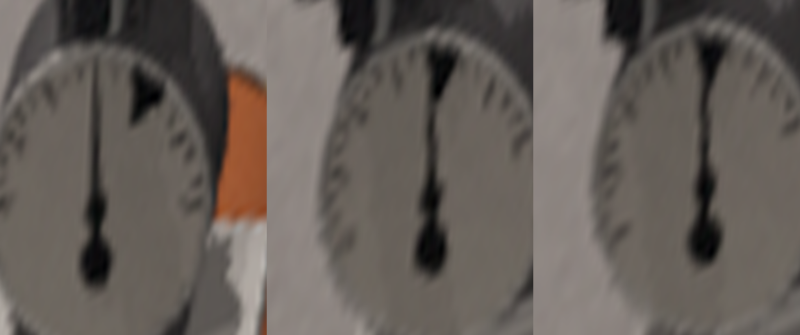

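Mark tip ≈ 0.035 and base mid ≈ 0.075 rad past the needle, so another ~0.045 rad is needed.

```bash
python3 -m jog '[[-0.2,0,0.13,0],[-0.4,0,0.24,0],[-0.6,0,0.35,0],[-0.8,0,0.46,0],[-0.8,0,0.46,0],[-0.8,0,0.46,0],[-0.8,0,0.46,0],[-0.8,0,0.46,0],[-0.8,0,0.46,0],[-0.8,0,0.46,0],[-0.8,0,0.46,0],[-0.8,0,0.46,0]]'
python3 - <<'E'
from h import *
import pickle
c=cam('scene');pickle.dump(c,open('s7.pkl','wb'))
A=[]
for f,o in(('s6.pkl',np.array([.5095,-.2319,.052])),('s7.pkl',np.array([.511,-.240,.048]))):
    c=pickle.load(open(f,'rb'));gx=np.array([np.cos(TY),np.sin(TY),0]);gy=np.array([-np.sin(TY),np.cos(TY),0])
    Y,Z=np.meshgrid(np.arange(0,70,.175),np.arange(125,50,-.175))
    Q=o+.014*gx+Y[...,None]*gy/1000+np.array([0,0,1])*Z[...,None]/1000
    Tc=np.linalg.inv(c['pose']);pc=(Q.reshape(-1,3)@Tc[:3,:3].T+Tc[:3,3])
    uv=cv2.projectPoints(pc,np.zeros(3),np.zeros(3),c['K'],c['D'])[0].reshape(*Y.shape,2).astype(np.float32)
    r=cv2.remap(c['pixels'][...,::-1].copy(),uv[...,0],uv[...,1],cv2.INTER_CUBIC);A.append(r)
    g=r.min(2).astype(int)
    for v in range(30,360,25):
        k=np.where(g[v]<62)[0]; k=k[(k>100)&(k<300)]
        print(round(125-v*.175,1),(round(k.min()*.175,1),round(k.max()*.175,1),len(k)*.175) if len(k) else '')
cv2.imwrite('pics/rect2.png',np.hstack(A));print(A[0].shape)
E
```

```text
t: 14.92
eef_pos: [0.5113, -0.2399, 0.1681]
tool_rot: [0.0, 0.633, 0.774, -0.0]
contact_force: [0.2, -1.3, -0.1]
gripper_width: 0.229
grasp_force: 24.0
119.8 (np.float64(28.4), np.float64(28.9), 0.5249999999999999)
115.4 (np.float64(27.3), np.float64(43.0), 15.924999999999999)
111.0 (np.float64(28.5), np.float64(40.6), 12.25)
106.6 (np.float64(29.9), np.float64(37.6), 7.874999999999999)
102.2 (np.float64(30.4), np.float64(35.7), 5.425)
97.9 (np.float64(29.9), np.float64(33.8), 4.0249999999999995)
93.5 (np.float64(29.6), np.float64(33.6), 4.199999999999999)
89.1 (np.float64(30.1), np.float64(34.3), 4.375)
84.8 (np.float64(29.9), np.float64(33.9), 4.199999999999999)
80.4 (np.float64(29.7), np.float64(33.6), 4.0249999999999995)
76.0 (np.float64(29.6), np.float64(34.3), 4.8999999999999995)
71.6 (np.float64(28.2), np.float64(36.9), 8.924999999999999)
67.2 (np.float64(27.3), np.float64(36.4), 9.274999999999999)
62.9 (np.float64(28.5), np.float64(34.5), 6.125)
119.8 
115.4 (np.float64(27.1), np.float64(42.9), 15.924999999999999)
111.0 (np.float64(28.7), np.float64(40.6), 12.075)
106.6 (np.float64(31.2), np.float64(38.2), 7.175)
102.2 (np.float64(31.5), np.float64(35.9), 4.55)
97.9 (np.float64(31.8), np.float64(35.0), 3.3249999999999997)
93.5 (np.float64(31.7), np.float64(35.5), 4.0249999999999995)
89.1 (np.float64(31.5), np.float64(34.8), 3.5)
84.8 (np.float64(31.3), np.float64(34.6), 3.5)
80.4 (np.float64(30.8), np.float64(34.6), 4.0249999999999995)
76.0 (np.float64(30.8), np.float64(35.7), 5.074999999999999)
71.6 (np.float64(29.4), np.float64(37.4), 8.225)
67.2 (np.float64(28.2), np.float64(37.4), 9.45)
62.9 (np.float64(29.6), np.float64(36.4), 7.0)
(429, 400, 3)
```

View pics/rect2.png

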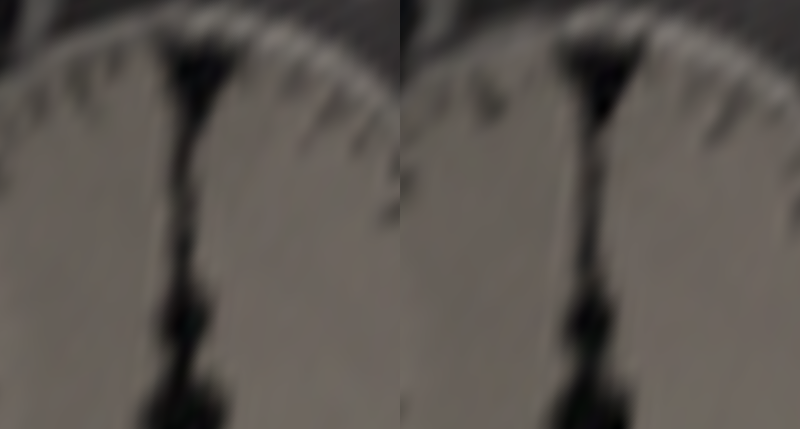

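The mark centre is still ~1.75 mm (0.037 rad) past the needle line. One last small nudge, checked numerically only.

```bash
python3 -m jog '[[-0.2,0,0.12,0],[-0.4,0,0.23,0],[-0.55,0,0.32,0],[-0.55,0,0.32,0],[-0.55,0,0.32,0],[-0.55,0,0.32,0],[-0.55,0,0.32,0],[-0.55,0,0.32,0],[-0.55,0,0.32,0],[-0.55,0,0.32,0],[-0.55,0,0.32,0],[-0.55,0,0.32,0],[-0.55,0,0.32,0],[-0.55,0,0.32,0]]'
cat > scan.py <<'E'
from h import *
def scan(c,o):
    gx=np.array([np.cos(TY),np.sin(TY),0]);gy=np.array([-np.sin(TY),np.cos(TY),0])
    Y,Z=np.meshgrid(np.arange(0,70,.175),np.arange(125,50,-.175))
    Q=o+.014*gx+Y[...,None]*gy/1000+np.array([0,0,1])*Z[...,None]/1000
    Tc=np.linalg.inv(c['pose']);pc=(Q.reshape(-1,3)@Tc[:3,:3].T+Tc[:3,3])
    uv=cv2.projectPoints(pc,np.zeros(3),np.zeros(3),c['K'],c['D'])[0].reshape(*Y.shape,2).astype(np.float32)
    g=cv2.remap(c['pixels'],uv[...,0],uv[...,1],cv2.INTER_CUBIC).min(2).astype(int)
    for v in range(30,360,25):
        k=np.where(g[v]<62)[0]; k=k[(k>100)&(k<300)]
        if len(k): print(round(125-v*.175,1),round(k.min()*.175,1),round(k.max()*.175,1),'mid',round((k.min()+k.max())*.0875,2))
E
python3 - <<'E'
from scan import *
o=bot.get_obs();p=o['eef_pos'];print(p,o['contact_force'],np.abs(o['joint_vel']).max())
d=p[:2]-T0;y=-d[0]*np.sin(TY)+d[1]*np.cos(TY);print('tile y',y,'alpha',np.arctan2(-(y+.01),p[2]+.001),'d',np.hypot(y+.01,p[2]+.001))
scan(cam('scene'),np.array([p[0],p[1],p[2]-.120]))
E
```

```text
t: 16.13
eef_pos: [0.5123, -0.245, 0.1648]
tool_rot: [-0.0, 0.633, 0.774, -0.0]
contact_force: [1.0, -0.4, -0.5]
gripper_width: 0.228
grasp_force: 24.1
[ 0.51225938 -0.24502344  0.16482163] [ 1.01542213 -0.41113524 -0.45287979] 0.0011060237200190832
tile y -0.123176302542674 alpha 0.5988966998863887 d 0.20076276579594526
119.8 31.8 42.9 mid 37.36
115.4 28.0 44.1 mid 36.05
111.0 30.4 41.1 mid 35.79
106.6 31.8 38.7 mid 35.26
102.2 33.8 36.9 mid 35.35
97.9 34.1 36.8 mid 35.44
93.5 34.1 38.0 mid 36.05
89.1 33.8 37.4 mid 35.61
84.8 33.8 37.3 mid 35.52
80.4 33.2 37.6 mid 35.44
76.0 32.7 37.8 mid 35.26
71.6 31.7 39.7 mid 35.7
67.2 31.0 39.4 mid 35.17
62.9 32.7 38.0 mid 35.35
```

The mark and needle mid-lines now agree within ~0.5 mm (≈ 0.01 rad). The foot contact is ~4–5 N and everything is still, so I'm handing in.

```bash
python3 -c "
from station import bot
print(bot.hand_in())"
```

```text
the job is handed in; nothing more can be done
None
```

I handed the job in with the gauge still gripped and its foot resting on the tile's right shoulder (about 4–5 N). The pointer was within about 0.01 rad of the set mark by my measurement. No verdict came back, and I viewed 12 pictures, over the limit of 10.

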